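# Crank a pipe vise down onto a tube

### The arm

A 6-joint arm with a two-finger parallel gripper is mounted at the origin on the work surface. World frame = base frame: x ahead of the robot, y to its left, z up, the work surface at z = 0. Lengths are in m, angles in degrees, forces in N, time in s.
With the tool pointing down it reaches from about 0.4 to 0.825 m from the base axis. Payload 7 kg.
Tool frame: the origin (TCP) lies midway between the tips of the shut fingers; the grasp point (between the pads) lies 19 mm behind it (r.grip_point_offset is the z of the grasp point in the tool frame, in m); z points along the fingers, y is the line along which they close (so a half turn about z gives the same grasp; the last joint's range is limited). The gripper opens to 88 mm and grips with 3 to 60 N. Pads are 19 mm wide; open, the fingers measure 130 mm over their backs; the gripper's body (78 mm by 193 mm) begins 47 mm behind the grasp point.
Start: joints at [90.991, 20.546, 0.682, 0, -70.136, -16.507], TCP at [0.181, 0.65, 0.227] pointing down, gripper open.
Joint ranges: [-176.03, 176.03], [-82.01, 121.73], [-58.28, 71.71], [-173.87, 95.51], [-174.79, -0.11], [-173.66, 173.66]. Speed limits (degrees/s): [136.94, 136.94, 172.46, 180, 180, 180].

### API

Orientations are given as [roll, pitch, yaw] about the fixed x, y, z axes, in that order (R = Rz(yaw) Ry(pitch) Rx(roll)).
In Python, from plant import r, viewer, recognise, outline_of, pinpoint gives the robot as it stands.
- The arm moves only by the tool move_arm, never from a script. Its argument "targets" is a list of rows, each a list of 2 entries, a list of its own where there are three numbers: the shift along the tool's x, y, z in cm, then the turn, a rotation vector about the tool's x, y, z in rad. A call has 1 to 5 rows; each row is the pose to reach, as a shift and turn from the pose commanded when the call began, along the tool's axes at that moment; what a row does not reach only later rows make up. A row lasts 1/8 s, in which the tool goes at most 62.5 mm and 10.7 degrees, less where a joint would pass 70% of its speed; a pose out of reach is approached as far as the arm can. A call with a gripper value outside its range is refused whole. "jaw" is the finger opening in cm, from 0 to 8.76, set as the call begins (left out, the last holds). The fingers move at their own pace and stop on an object; "squeeze" is the grip in N (left out, the last holds). Time passes only in rows, so rows that repeat a pose let the fingers close. It gives the time, the measured TCP pose, the force, the opening and the grip force at its end, in the units of the state.
- r.get_state(): the state, without advancing time (a new reading comes with each control period).
- viewer.capture(name): name is "side" or "top"; returns a dict with "image" (420x560x3 uint8, blue, green, red), "intrinsics" (3x3 intrinsics, pixels), "D" ([k1, k2, p1, p2, k3] as OpenCV has them; the pictures are not rectified), "camera_from_world" (4x4, takes a point from world to camera coordinates). Camera axes: x right, y up, looking along -z (the intrinsics and any distortion apply to the point x, -y, -z); pixel columns grow to the right and rows downward; lengths in m; the calibration is good to about 2 mm. A picture is of the moment at which its call begins. There is no depth.
- r.close_job(): hands the job in; it is judged then, once.
Trained networks look in the newest picture that a camera, given by its name, has taken for a name from the list of things; names that differ only in an ending like _2 or _b are one class to them, and where a whole thing is asked for, a point or a joint stands for the part that bears it (a point fixed in the world has none). Each returns a list of dicts, best first, with "score" (0 to 1); they miss things now and then, are a little off and sometimes report something else, mostly with a low value. They report only what shows in the picture. A call takes as long as a camera call. They do not tell look-alikes from the thing itself.
- recognise(label, camera): "box" ([left, top, right, bottom] in pixels, round what is visible of it).
- outline_of(label, camera): "mask" (420x560 bool, what is visible of it) and "box" ([left, top, right, bottom] in pixels, round what is visible of it).
- pinpoint(label, camera): "location" ([row, column] in pixels: a listed point, or the origin of a listed thing).
The state is a dict: "time_s": time; "joints": joint angles; "qd": joint speeds; "joint_torque": joint torques, N m; "tcp_pos": TCP position; "eef_rot": TCP orientation; "contact_force": force on the tool from outside, world axes, zero at the start; "moment": the same for the moment, N m; "gripper_width": finger opening in m; "gripper_force": force on a finger pad.
Only numpy, scipy, OpenCV 4.12 (cv2) and the standard library are available. Lean on these libraries where they do the work, as an engineer would, in place of code of your own. Each camera call takes 0.05 s, during which the arm holds its last target. There are 200 camera calls.

### The job

Clamp the tube in the pipe vise. Stand the tall spray can, which is in the way of the crank's swing, upright in the grey tray; fit the loose crank fully down on the square end of the vise screw and wind it clockwise until the rubber-faced jaw meets the tube, then about half a turn more, so that the tube is held firmly but not crushed. Leave the crank on the screw, the tube lying in the lower jaw, and the other things on the bench where they are.

Things in the scene. Friction and masses are not known exactly. Their poses are not given: they have to be found in the camera images.
- screw_end (a point): centre of the top of the vise screw's square end, on the screw's upright axis. Square 15 x 15 mm, 22 mm tall (its top 6 mm stepping in to 10.5 mm square as a lead-in), standing on a round collar 30 mm across. This point is 214 mm above the bench with the jaw fully up and sinks with the jaw. Its x and y axes are square to the flats and turn with the screw.
- screw (a joint): turn of the screw from the jaw's highest place, rad, growing clockwise seen from above. Clockwise lowers screw, collar, fitted crank and jaw together by 8 mm a turn (jaw = 0.00127 x this). It stays where it is left and takes about 0.12 N m to turn.
- vise_base (a point): middle of the underside of the bench pipe vise, straight below the screw. Grey iron, fixed to the bench, turned up to 0.4 rad: base 110 (x) x 150 mm (y), 14 mm high; two uprights with outer faces 56 mm either side along y; crosshead 40 x 114 mm with its top 156 mm up (162 at the boss round the screw). The tube passes through it along x.
- jaw (a joint): how far the upper jaw has come down from its highest place, m; the rubber first touches the tube at 0.026. Ends at 0.034.
- pad (a joint): how far the rubber facing under the upper jaw is pressed in by the tube, m: 0 when free, about 5 N per mm. It grows 8 mm per turn of the screw once the rubber has met the tube. The tube is held firmly between 0.002 and 0.006 (a quarter to three quarters of a turn); more crushes it.
- tube_center (a point): centre of the aluminium tube, 27 mm across and 240 mm long along its x axis, with a steel nut on each end, lying in the V of the lower jaw under the upper jaw, 52 mm above the bench.
- crank_hub (a point): centre of the loose steel crank's hub, a block 34 x 34 mm and 36 mm high (18 above and below this point); 0.38 to 0.7 kg. It stands on the hub on a black mat 4 mm thick. An arm 18 mm wide, 5 to 17 mm above this point, runs along +x to the grip 90 mm out. The hub's two faces across y are free to grasp from above. Fully seated on the screw this point is 4 mm below screw_end.
- socket_mouth (a point): centre of the hub's underside, 18 mm below crank_hub: mouth of a square socket 17 mm wide (1 mm play a side, chamfered) and 26 mm deep, its sides along the crank's x and y. It slides down on the screw's square in any of the four ways round until the hub rests on the collar, 22 mm below screw_end.
- weight_center (a point): middle of the crank's round counterweight, 38 mm across and 26 mm high, 56 mm from the hub's axis along the crank's -x; its underside is 12 mm above the hub's underside.
- grip_center (a point): middle of the crank's upright black grip, a cylinder 25 mm across and 64 mm high (32 mm above and below this point), which spins freely on its pin; it stands 90 mm along the crank's +x from the hub's axis, this point 51 mm above crank_hub.
- can_center (a point): middle of the tall slim spray can, aluminium with a black cap, 50 mm across and 240 mm tall (120 mm above and below this point); the lower 211 mm are a straight cylinder, then a shoulder to a cap 31 mm across. 0.17 to 0.34 kg. It stands beside the vise, inside the circle swept by the crank and hand.
- tray_in (a point): centre of the inner floor of the grey plastic tray fixed to the bench, 222 mm inside along its x, 142 mm along its y, floor 4 mm and rims 35 mm above the bench.
- bottle_center (a point): middle of a white bottle 48 mm across and 150 mm tall that stands towards the tray's +x end; leave it standing.
- jar_center (a point): middle of a jar 52 mm across and 90 mm tall beside the vise, low enough for the crank to pass over it; leave it standing.
- wrench: open-ended spanner 170 mm long lying on the mat; leave alone. Origin on its underside.
- nipple: small steel screw fitting, 18 mm across and 21 mm tall, standing on the mat; leave alone. Origin at its foot.
- elbow: small brass elbow fitting, 22 mm high, on the mat; leave alone. Origin under its block.
- roll: white ring-shaped roll, 90 mm across and 28 mm high, on the bench beyond the vise; leave alone. Origin at its foot.
Not all that is in view belongs to the job. Leave any purple look-alike of the part that bears crank_hub alone.

How it is judged (in metres and radians):
On the way, in this order (a step that is already met when the one before it is completed fails the run):
1. the crank sits fully down on the screw's square end, jaw still clear of the tube (horizontal distance between crank_hub and screw_end below 0.004 m and z of crank_hub in the frame of screw_end below -0.001 m and angle between crank_hub's own z axis and vertical below 0.1 rad and value of joint jaw below 0.016 m), for 0.2 s.
2. the crank, still on the square, has wound the jaw down close to the tube (value of joint jaw above 0.022 m and horizontal distance between crank_hub and screw_end below 0.006 m and z of crank_hub in the frame of screw_end below 0.004 m), for 0.05 s.
At the end, for the whole second after the job is handed in: The rubber facing is pressed in by 1.5 to 6.5 mm on the tube, the tube lies in the lower jaw's V with its centre within 60 mm of the screw axis, the crank stands fully down on the square (hub within 4 mm of the axis, upright), and the can stands upright on the floor of the tray (value of joint pad between 0.0015 and 0.0065 m and height (world z) of tube_center between 0.048 and 0.056 m and horizontal distance between tube_center and screw_end below 0.06 m and horizontal distance between crank_hub and screw_end below 0.004 m and z of crank_hub in the frame of screw_end below 0 m and angle between crank_hub's own z axis and vertical below 0.12 rad and angle between can_center's own z axis and vertical below 0.1 rad and x of can_center in the frame of tray_in between -0.095 and 0.095 m and y of can_center in the frame of tray_in between -0.055 and 0.055 m and height (world z) of can_center below 0.13 m and velocity of joint jaw below 0.001 m/s); the robot touches nothing.
It fails at once if the spray can is tipped over or dropped (angle between can_center's own z axis and vertical above 0.6 rad or height (world z) of can_center below 0.08 m).
It fails at once if the tube is crushed (value of joint pad above 0.0075 m).
It fails at once if bystanders are disturbed: jar, bottle, wrench, fittings or roll moved by more than 25 mm (distance of any of jar_center, bottle_center, wrench, nipple, elbow, roll from where it was at the start of the episode above 0.025 m).
It also fails if it takes over 72 s, if anything falls off the work surface, if the arm or the gripper's body presses on something with over 40 N, if the wrist force passes 120 N, or if a joint passes its speed limit or range.

## Working session

There is one attempt and no reset: what is moved stays moved. The work goes in short steps, Python scripts to look and compute and a tool call to move; the robot and the scene stay as the last step left them, time stands still between calls to the robot, and variables do not carry over. Pictures are saved under pics/ and viewed, at most 10 in all, crops included, and the job is handed in when it is done.

Besides the shell and the picture viewer there is one more tool, called after ">>>" by a JSON object that holds its "name" and its "arguments". move_arm: Moves the arm, as the interface text tells. Its arguments: {"type":"object","properties":{"targets":{"type":"array","items":{"type":"array"}},"jaw":{"type":"number"},"squeeze":{"type":"number"}},"required":["targets"]}

```bash
mkdir -p pics
cat > h.py <<'E'
import numpy as np, cv2
from plant import r, viewer, recognise, outline_of, pinpoint
from scipy.spatial.transform import Rotation as R
C={}
def cap(n):
    C[n]=viewer.capture(n); return C[n]
def proj(n,P):
    c=C[n];T=np.array(c["camera_from_world"]);p=np.atleast_2d(P)@T[:3,:3].T+T[:3,3]
    p=p*[1,-1,-1]
    return cv2.projectPoints(p,np.zeros(3),np.zeros(3),np.array(c["intrinsics"],float),np.array(c["D"],float))[0][:,0]
def ray(n,uv):
    c=C[n];T=np.array(c["camera_from_world"])
    q=cv2.undistortPoints(np.array([[uv]],float),np.array(c["intrinsics"],float),np.array(c["D"],float))[0,0]
    d=T[:3,:3].T@np.array([q[0],-q[1],-1]);o=-T[:3,:3].T@T[:3,3]
    return o,d/np.linalg.norm(d)
def atz(n,uv,z):
    o,d=ray(n,uv);return o+d*(z-o[2])/d[2]
def tri(uv1,uv2):
    a=[ray("side",uv1),ray("top",uv2)]
    A=sum(np.eye(3)-np.outer(d,d) for o,d in a);b=sum((np.eye(3)-np.outer(d,d))@o for o,d in a)
    p=np.linalg.solve(A,b);g=np.linalg.norm(np.cross(p-a[0][0],a[0][1]))
    return p,g
def pp(l,n):
    return [(round(q["score"],2),np.round(q["location"][::-1],1)) for q in pinpoint(l,n)[:3]]
def delta(pos,rot=None):
    "shift (cm) and rotvec in tool axes from present pose; rot=Rotation"
    s=r.get_state();Q=R.from_euler('xyz',s["eef_rot"],degrees=True)
    d=Q.inv().apply(np.array(pos)-s["tcp_pos"])*100
    w=(Q.inv()*rot).as_rotvec() if rot is not None else None
    return np.round(d,2),w
E
cat > a.py <<'E'
from h import *
for n in("side","top"):
    c=cap(n);cv2.imwrite(f"pics/{n}0.png",c["image"]);T=np.array(c["camera_from_world"]);print(n,(-T[:3,:3].T@T[:3,3]).round(3),c["D"])
pts={}
for l in "screw_end vise_base tube_center crank_hub weight_center grip_center can_center tray_in bottle_center jar_center wrench nipple elbow roll socket_mouth".split():
    a,b=pp(l,"side"),pp(l,"top");print(l,a,b)
    for x in a[:2]:
        for y in b[:2]:
            p,g=tri(x[1],y[1]);print("    ",p.round(4),round(g,4))
s=r.get_state();print(s)
E
python3 a.py
```

```text
side [ 0.343 -0.747  0.942] [-0.10573823  0.          0.          0.          0.        ]
top [0.316 0.005 1.661] [-0.18982427  0.          0.          0.          0.        ]
screw_end [(0.6, array([267.8, 168.9])), (0.52, array([323.4, 188.4]))] [(0.49, array([261.7, 183.3])), (0.41, array([303.2, 192. ]))]
     [0.4953 0.0178 0.299 ] 0.0587
     [ 0.4714 -0.0819  0.3807] 0.0466
     [0.571  0.0204 0.2096] 0.0004
     [ 0.5343 -0.0873  0.3122] 0.0049
vise_base [(0.84, array([315.5, 246.8])), (0.19, array([292.2, 156.1]))] [(0.71, array([262.8, 195.7])), (0.35, array([397.1, 250.1]))]
     [ 0.5678  0.0195 -0.0059] 0.0008
     [ 0.421  -0.3109  0.409 ] 0.0479
     [0.5055 0.0176 0.3198] 0.0137
     [ 0.4011 -0.2708  0.5547] 0.0341
tube_center [(0.91, array([314.3, 230.2]))] [(0.72, array([261.4, 200.6])), (0.33, array([252.3, 139.5]))]
     [0.5516 0.0223 0.0599] 0.0079
     [0.6484 0.0485 0.0529] 0.0845
crank_hub [(0.74, array([327. , 367.3])), (0.56, array([191. , 384.4]))] [(0.79, array([375.9, 211.6])), (0.72, array([377.1, 301.2]))]
     [ 0.5162 -0.3345  0.0143] 0.0027
     [ 
[... 2344 characters left out ...]
1314] 0.1377
{'time_s': 1.6, 'joints': array([ 9.09920592e+01,  2.05461157e+01,  6.79821225e-01,  5.64126451e-04,
       -7.01350184e+01, -1.65085373e+01]), 'qd': array([ 0.04924496,  0.0757929 , -0.023765  ,  0.00983347,  0.0033498 ,
        0.02272226]), 'joint_torque': array([-1.88027065e-03, -5.82367480e+01,  2.93286413e+01,  7.00264513e+00,
        1.24053817e-02,  1.86393834e-06]), 'tcp_pos': array([0.18057027, 0.6503644 , 0.22654951]), 'eef_rot': array([ 1.79998892e+02, -8.81762270e-04, -1.55162864e+01]), 'contact_force': array([-0.73377186,  0.34352518, -0.45235296]), 'moment': array([-0.02196927, -0.02995893,  0.0197886 ]), 'gripper_force': 0.0, 'gripper_width': 0.08769320785024733}
```

```bash
python3 -c "
import cv2
for n in('side','top'):
    i=cv2.imread(f'pics/{n}0.png');cv2.imwrite(f'pics/{n}0b.png',cv2.resize(i,(800,600),interpolation=cv2.INTER_CUBIC))"
```

```text
(no output)
```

View pics/side0b.png

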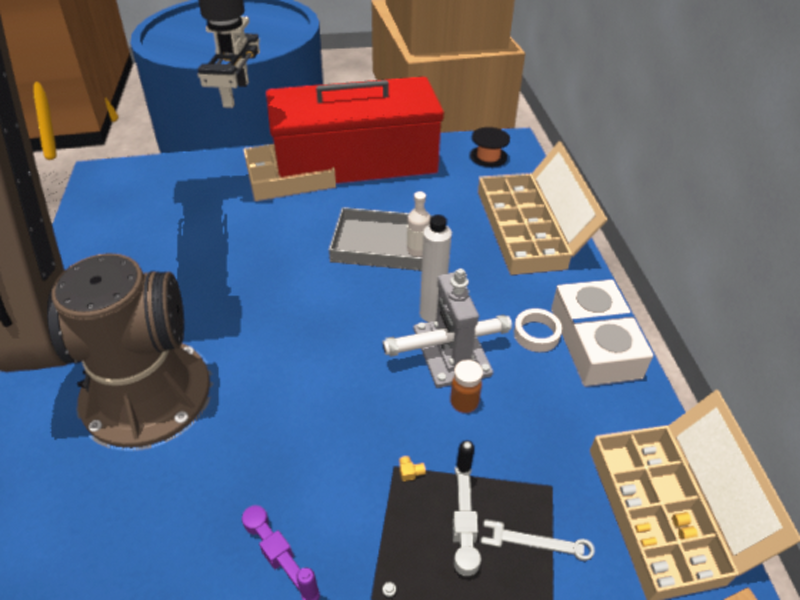

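View pics/top0b.png

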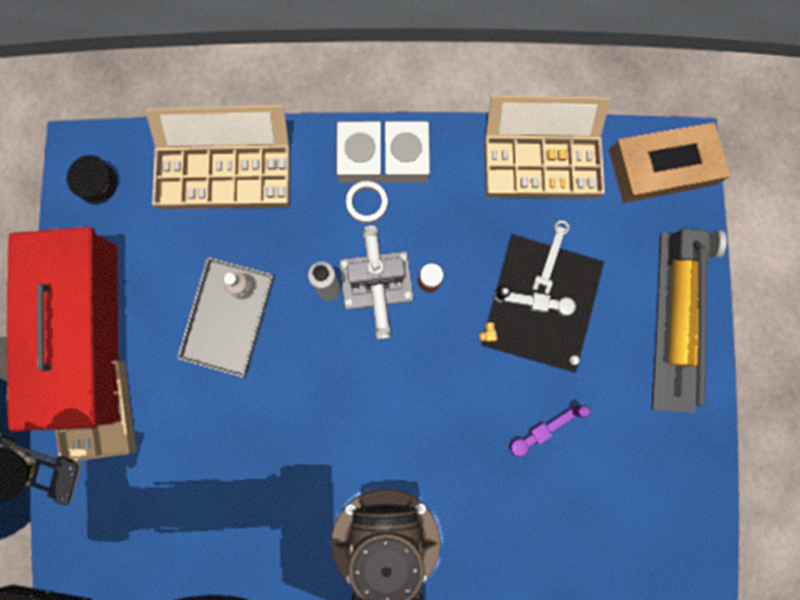

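```bash
cat >> h.py <<'E'
def both(l,z,i=0,j=0):
    a,b=pinpoint(l,"side"),pinpoint(l,"top")
    return atz("side",a[i]["location"][::-1],z)[:2].round(4),atz("top",b[j]["location"][::-1],z)[:2].round(4)
E
python3 - <<'E'
from h import *
cap("side");cap("top")
for l,z,i,j in [("can_center",.12,0,0),("tray_in",.004,0,0),("crank_hub",.022,0,0),("grip_center",.073,0,0),("weight_center",.029,0,0),("screw_end",.214,1,0),("vise_base",0,0,0),("bottle_center",.079,0,0)]:
    print(l,both(l,z,i,j))
# can mask axis, tray, tube dirs
for l in("can_center","tray_in","tube_center"):
  for n in("side","top"):
    for m in outline_of(l,n)[:1]:
        print(l,n,round(m["score"],2),m["box"])
        ys,xs=np.nonzero(m["mask"]);rc=cv2.minAreaRect(np.c_[xs,ys].astype(np.float32));bx=cv2.boxPoints(rc)
        z={"tray_in":.035,"tube_center":.052,"can_center":.21}[l]
        print(np.array([atz(n,p,z)[:2] for p in bx]).round(3).tolist())
print(delta([.18,.65,.40]),delta([.5516,.132,.4]))
E
```

```text
can_center (array([0.5496, 0.1233]), array([0.4763, 0.3177]))
tray_in (array([0.4893, 0.3563]), array([0.4949, 0.3308]))
crank_hub (array([ 0.2208, -0.3269]), array([ 0.5137, -0.336 ]))
grip_center (array([ 0.5327, -0.2464]), array([ 0.5153, -0.2569]))
weight_center (array([ 0.4965, -0.3986]), array([ 0.5031, -0.3967]))
screw_end (array([0.5301, 0.1539]), array([0.562 , 0.0267]))
vise_base (array([0.5777, 0.0131]), array([0.5687, 0.0222]))
bottle_center (array([0.5597, 0.3127]), array([0.5549, 0.3201]))
can_center side 0.9 [296.8, 150.2, 314.3, 228.2]
[[0.478, -0.086], [0.532, 0.177], [0.584, 0.166], [0.522, -0.095]]
can_center top 0.68 [213.9, 182.9, 237.0, 210.4]
[[0.555, 0.156], [0.582, 0.117], [0.517, 0.074], [0.49, 0.113]]
tray_in side 0.56 [231.2, 141.4, 294.0, 188.0]
[[0.354, 0.265], [0.38, 0.453], [0.585, 0.391], [0.541, 0.211]]
tray_in top 0.56 [123.6, 181.0, 192.9, 263.8]
[[0.394, 0.45], [0.623, 0.387], [0.576, 0.233], [0.35, 0.297]]
tube_center side 0.82 [270.2, 219.5, 360.5, 249.1]
[[0.434, 0.023], [0.681, 0.053], [0.676, 0.008], [0.435, -0.02]]
tube_center top 0.88 [256.7, 158.4, 272.6, 237.3]
[[0.673, 0.045], [0.676, 0.015], [0.438, -0.011], [0.434, 0.018]]
(array([ -0.05,   0.05, -17.35]), None) (array([ 49.62,  40.02, -17.34]), None)
```

>>> {"name": "move_arm", "arguments": {"targets": [[[0, 0, -6], [0, 0, 0]], [[0, 0, -12], [0, 0, 0]], [[1, 1, -17], [0, 0, 0]], [[5.5, 4.5, -17], [0, 0, 0]], [[10, 8.5, -17], [0, 0, 0]]], "jaw": 8.76}}

```text
time_s: 3.42
tcp_pos: [0.2546, 0.541, 0.3967]
eef_rot: [-180.0, 0.0, -15.5]
contact_force: [1.2, 0.9, -0.5]
gripper_width: 0.0873
gripper_force: 0.0
```

Run:
```python
from h import *
s=r.get_state();print(s["time_s"],s["tcp_pos"],s["eef_rot"])
i=cap("top");cap("side")
print(atz("top",(224,190.4),.24),atz("side",(438*.7,218*.7),.24))
im=C["side"]["image"][140:240,240:400];im2=C["top"]["image"][160:260,200:360]
cv2.imwrite("pics/c1.png",np.vstack([cv2.resize(x,(480,300),interpolation=cv2.INTER_CUBIC) for x in(im,im2)]))
print(proj("top",[[.551,.132,.24],[.551,.132,.0],[.57,.02,.214]]),proj("side",[[.551,.132,.24],[.551,.132,0],[.57,.02,.214]]))
```

```text
3.425 [0.25461612 0.54098596 0.39672389] [-1.79964280e+02  7.06920655e-03 -1.54527460e+01]
[0.54650348 0.12171816 0.24      ] [0.54849817 0.12288279 0.24      ]
[[220.20107668 188.77893119]
 [226.95054574 201.20454941]
 [261.84298386 183.21432715]] [[306.89203228 150.27712579]
 [302.38455924 216.33795655]
 [323.02148076 187.2052356 ]]
```

View pics/c1.png

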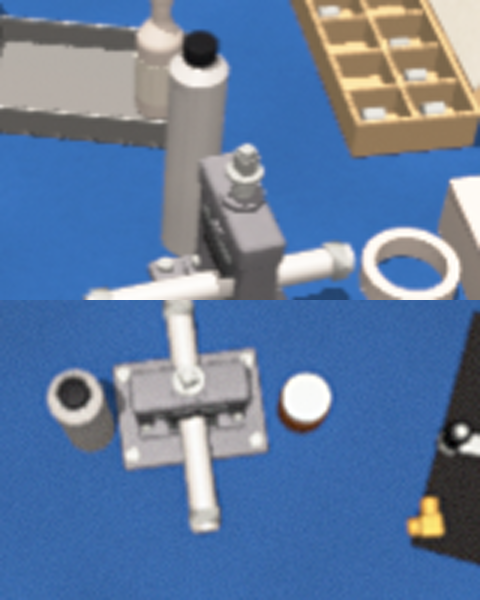

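>>> {"name": "move_arm", "arguments": {"targets": [[[4.5, 3.7, 0], [0, 0, 0]], [[9, 7.4, 0], [0, 0, 0]], [[13.5, 11.1, 0], [0, 0, 0]], [[18, 14.8, 0], [0, 0, 0]], [[22.5, 18.6, 0], [0, 0, 0]]]}}

```text
time_s: 4.15
tcp_pos: [0.4219, 0.3008, 0.3969]
eef_rot: [-180.0, -0.0, -15.5]
contact_force: [0.9, 0.3, 0.2]
gripper_width: 0.0879
gripper_force: 0.0
```

>>> {"name": "move_arm", "arguments": {"targets": [[[4.5, 3.7, 0], [0, 0, 0]], [[9, 7.4, 0], [0, 0, 0]], [[13.5, 11.1, 0], [0, 0, 0]], [[16.9, 14, 4], [0, 0, 0]], [[16.9, 14, 8], [0, 0, 0]]]}}

```text
time_s: 4.78
tcp_pos: [0.5479, 0.1198, 0.3153]
eef_rot: [-180.0, -0.0, -15.7]
contact_force: [0.4, 1.0, -0.9]
gripper_width: 0.0877
gripper_force: 0.0
```

Run:
```python
from h import *
print(delta([.5475,.122,.181]),r.get_state()["tcp_pos"])
cap("side");cap("top")
im=C["side"]["image"][60:240,200:400];im2=C["top"]["image"][130:250,180:380]
cv2.imwrite("pics/c2.png",np.vstack([cv2.resize(x,None,fx=2,fy=2,interpolation=cv2.INTER_CUBIC) for x in(im,im2)]))
```

```text
(array([-0.1 , -0.2 , 13.43]), None) [0.54791964 0.11982568 0.31533711]
```

View pics/c2.png

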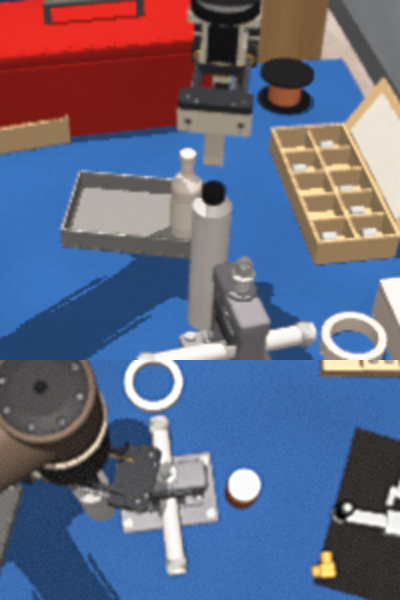

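>>> {"name": "move_arm", "arguments": {"targets": [[[-0.1, -0.2, 5], [0, 0, 0]], [[-0.1, -0.2, 10], [0, 0, 0]], [[-0.1, -0.2, 13.4], [0, 0, 0]], [[-0.1, -0.2, 13.4], [0, 0, 0]]]}}

```text
time_s: 5.38
tcp_pos: [0.5455, 0.1247, 0.182]
eef_rot: [179.9, 0.1, -15.5]
contact_force: [-0.6, 0.3, 0.1]
gripper_width: 0.0877
gripper_force: 0.0
```

>>> {"name": "move_arm", "arguments": {"targets": [[[0, 0, 0], [0, 0, 0]], [[0, 0, 0], [0, 0, 0]], [[0, 0, 0], [0, 0, 0]], [[0, 0, 0], [0, 0, 0]], [[0, 0, 0], [0, 0, 0]]], "jaw": 4, "squeeze": 25}}

```text
time_s: 6.0
tcp_pos: [0.5463, 0.1241, 0.183]
eef_rot: [180.0, -0.0, -15.5]
contact_force: [0.7, -0.8, 3.5]
gripper_width: 0.0495
gripper_force: 25.0
```

>>> {"name": "move_arm", "arguments": {"targets": [[[0, 0, -4], [0, 0, 0]], [[0, 0, -8], [0, 0, 0]], [[-3.3, -3.9, -8], [0, 0, 0]], [[-6.6, -7.8, -8], [0, 0, 0]], [[-9.9, -11.7, -8], [0, 0, 0]]]}}

```text
time_s: 6.62
tcp_pos: [0.481, 0.2646, 0.2621]
eef_rot: [180.0, 0.0, -15.6]
contact_force: [0.8, 0.2, -3.3]
gripper_width: 0.0495
gripper_force: 24.9
```

>>> {"name": "move_arm", "arguments": {"targets": [[[-3.3, -3.9, 0], [0, 0, 0]], [[-6.7, -7.7, 0], [0, 0, 0]], [[-6.7, -7.7, 0], [0, 0, 0]], [[-6.7, -7.7, 3], [0, 0, 0]], [[-6.7, -7.7, 5], [0, 0, 0]]]}}

```text
time_s: 7.25
tcp_pos: [0.4376, 0.3549, 0.2109]
eef_rot: [179.9, 0.1, -15.5]
contact_force: [-0.6, -0.8, -1.6]
gripper_width: 0.0499
gripper_force: 25.0
```

Run:
```python
from h import *
print(delta([.438,.355,.187]),r.get_state()["tcp_pos"])
cap("side");cap("top")
im=C["side"]["image"][40:240,200:400];im2=C["top"]["image"][150:290,80:280]
for n,(x0,y0),i in(("side",(200,40),im),("top",(80,150),im2)):
    for p in proj(n,[[.438,.355,.004],[.486,.342,.004],[.394,.45,.035],[.623,.387,.035],[.576,.233,.035],[.35,.297,.035]]): cv2.circle(i,(int(p[0]-x0),int(p[1]-y0)),1,(0,0,255),-1)
cv2.imwrite("pics/c3.png",np.hstack([cv2.resize(x,(400,400),interpolation=cv2.INTER_CUBIC) for x in(im,im2)]))
```

```text
(array([ 0.04, -0.03,  2.39]), None) [0.43756861 0.35487244 0.21087054]
```

View pics/c3.png

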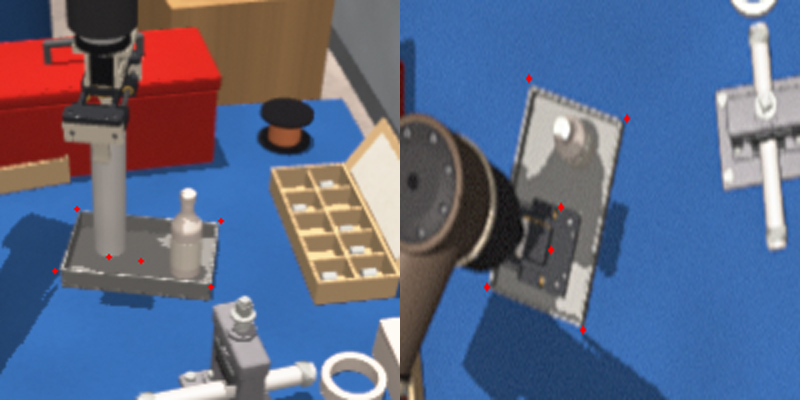

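>>> {"name": "move_arm", "arguments": {"targets": [[[0, 0, 1.2], [0, 0, 0]], [[0, 0, 2], [0, 0, 0]], [[0, 0, 2.4], [0, 0, 0]], [[0, 0, 2.4], [0, 0, 0]]]}}

```text
time_s: 7.85
tcp_pos: [0.4382, 0.3557, 0.1885]
eef_rot: [180.0, 0.0, -15.5]
contact_force: [-0.5, -0.2, -2.7]
gripper_width: 0.0494
gripper_force: 25.0
```

>>> {"name": "move_arm", "arguments": {"targets": [[[0, 0, 0], [0, 0, 0]], [[0, 0, 0], [0, 0, 0]], [[0, 0, 0], [0, 0, 0]], [[0, 0, 0], [0, 0, 0]]], "jaw": 8.7}}

```text
time_s: 8.35
tcp_pos: [0.4382, 0.3558, 0.1888]
eef_rot: [-180.0, -0.0, -15.5]
contact_force: [-0.3, 0.5, -0.6]
gripper_width: 0.0833
gripper_force: 0.0
```

>>> {"name": "move_arm", "arguments": {"targets": [[[0, 0, -3], [0, 0, 0]], [[0, 0, -8], [0, 0, 0]], [[0, 0, -13], [0, 0, 0]], [[3.0, 3.2, -17], [0, 0, 0]], [[5.5, 6, -17], [0, 0, 0]]]}}

```text
time_s: 8.98
tcp_pos: [0.4765, 0.2833, 0.3626]
eef_rot: [-179.7, -0.2, -15.5]
contact_force: [-0.2, -0.3, -1.1]
gripper_width: 0.0868
gripper_force: 0.0
```

Run:
```python
from h import *
print(delta([.52,-.33,.35],R.from_euler('xyz',[180,0,-100],degrees=True)))
cap("side");cap("top")
im=C["side"]["image"]
cv2.imwrite("pics/c4.png",np.hstack([cv2.resize(x,(400,480),interpolation=cv2.INTER_CUBIC) for x in(im[100:220,210:310],C["top"]["image"][190:310,330:430])]))
for l,z in [("crank_hub",.022),("grip_center",.073),("weight_center",.029)]:
  for n in("side","top"):
    print(l,n,[(round(q["score"],2),atz(n,q["location"][::-1],z)[:2].round(4)) for q in pinpoint(l,n)[:2]])
```

```text
(array([20.52, 57.96,  1.02]), array([-7.21145711e-03,  1.03337094e-03,  1.47567416e+00]))
crank_hub side [(0.81, array([ 0.52  , -0.3396])), (0.64, array([0.63  , 0.2263]))]
crank_hub top [(0.71, array([ 0.2285, -0.332 ])), (0.68, array([ 0.5062, -0.3326]))]
grip_center side [(0.64, array([ 0.5359, -0.2459])), (0.53, array([ 0.2805, -0.4161]))]
grip_center top [(0.47, array([ 0.522 , -0.2501])), (0.44, array([ 0.278 , -0.4113]))]
weight_center side [(0.89, array([ 0.5016, -0.3893])), (0.56, array([ 0.199 , -0.2903]))]
weight_center top [(0.91, array([ 0.4968, -0.4009])), (0.73, array([ 0.206 , -0.2723]))]
```

View pics/c4.png

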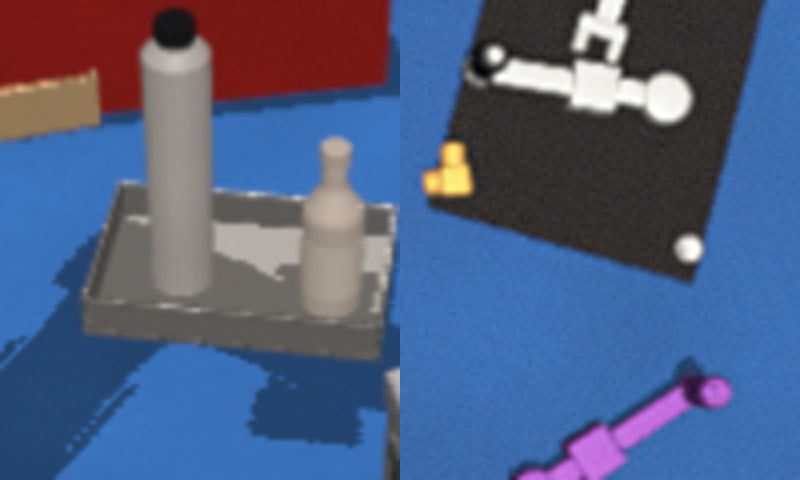

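>>> {"name": "move_arm", "arguments": {"targets": [[[2, 6, 0], [0, 0, 0.15]], [[4, 12, 0], [0, 0, 0.3]], [[6.2, 17.8, 0], [0, 0, 0.45]], [[8.3, 23.5, 0], [0, 0, 0.6]], [[10.4, 29.2, 0], [0, 0, 0.75]]]}}

```text
time_s: 10.0
tcp_pos: [0.4971, -0.0272, 0.3587]
eef_rot: [-180.0, -0.0, -58.7]
contact_force: [1.7, -0.8, 0.3]
gripper_width: 0.087
gripper_force: 0.0
```

Run:
```python
from h import *
print(delta([.515,-.335,.30],R.from_euler('xyz',[180,0,-100],degrees=True)))
cap("side");cap("top")
h=atz("top",(378.8,211.5),.040);g=atz("top",(353.3,204.3),.105);w=atz("top",(396,214.3),.043)
print(h,g,w,np.degrees(np.arctan2(*(g-w)[[1,0]])),np.linalg.norm((g-w)[:2]))
for n in("top","side"):
  for l,z in [("crank_hub",.022),("socket_mouth",.004),("grip_center",.073),("weight_center",.029)]:
    print(l,n,[(round(q["score"],2),atz(n,q["location"][::-1],z)[:2].round(4)) for q in pinpoint(l,n)[:2]])
  for q in outline_of("crank_hub",n)[:2]:
    ys,xs=np.nonzero(q["mask"]);print(q["box"],xs.mean(),ys.mean(),atz(n,(xs.mean(),ys.mean()),.035)[:2],cv2.minAreaRect(np.c_[xs,ys].astype(np.float32)))
```

```text
(array([27.23, 14.47,  5.87]), array([-3.91040274e-04, -5.56726701e-05,  7.21114151e-01]))
[ 0.51059574 -0.33789924  0.04      ] [ 0.52471847 -0.2484053   0.105     ] [ 0.50117648 -0.39101998  0.043     ] 80.62648157318401 0.14454471193492083
crank_hub top [(0.83, array([ 0.5159, -0.3339])), (0.68, array([ 0.2338, -0.3255]))]
socket_mouth top [(0.89, array([ 0.226 , -0.3215])), (0.88, array([ 0.5194, -0.3348]))]
grip_center top [(0.49, array([ 0.2696, -0.4132])), (0.44, array([ 0.5126, -0.2608]))]
weight_center top [(0.91, array([ 0.2027, -0.2729])), (0.76, array([ 0.5043, -0.4041]))]
[356.1, 282.7, 410.7, 322.2] 381.3448275862069 301.05444646098005 [ 0.23636852 -0.33982649] ((383.6263427734375, 299.4187927246094), (13.278603553771973, 61.6463623046875), 57.2647705078125)
[347.8, 198.7, 404.1, 221.3] 375.631217838765 210.11663807890224 [ 0.5155683  -0.32913262] ((374.0020751953125, 209.98873901367188), (56.51854705810547, 14.289680480957031), 10.539183616638184)
crank_hub side [(0.87, array([ 0.5103, -0.3445])), (0.7, array([ 0.2272, -0.3299]))]
socket_mouth side [(0.77, array([ 0.5174, -0.3417])), (0.61, array([ 0.2389, -0.3369]))]
grip_center side [(0.66, array([ 0.5315, -0.2468])), (0.48, array([ 0.2819, -0.4124]))]
weight_center side [(0.86, array([ 0.2067, -0.2859])), (0.82, array([ 0.4989, -0.3953]))]
[165.7, 353.2, 224.2, 420.0] 195.2454780361757 385.98191214470285 [ 0.23768724 -0.34565927] ((196.29269409179688, 388.3658447265625), (81.21035766601562, 20.61493682861328), 51.34019470214844)
[317.7, 309.2, 335.9, 399.6] 325.37874659400546 359.6802906448683 [ 0.51529232 -0.32613264] ((326.5, 355.0), (92.0, 17.0), 90.0)
```

>>> {"name": "move_arm", "arguments": {"targets": [[[5.4, 3, 0], [0, 0, 0.15]], [[10.8, 6, 0], [0, 0, 0.3]], [[16.2, 9, 0], [0, 0, 0.45]], [[21.7, 12, 0], [0, 0, 0.6]], [[27.3, 14.9, 0], [0, 0, 0.721]]]}}

```text
time_s: 11.22
tcp_pos: [0.513, -0.3375, 0.3587]
eef_rot: [-180.0, -0.0, -100.0]
contact_force: [1.6, 1.2, 0.4]
gripper_width: 0.087
gripper_force: 0.0
```

>>> {"name": "move_arm", "arguments": {"targets": [[[0, 0, 5], [0, 0, 0]], [[0, 0, 11], [0, 0, 0]], [[0, 0, 17], [0, 0, 0]], [[0, 0, 23], [0, 0, 0]], [[0, 0, 25], [0, 0, 0]]]}}

```text
time_s: 11.85
tcp_pos: [0.5107, -0.3345, 0.1043]
eef_rot: [179.6, 0.1, -99.8]
contact_force: [-0.5, 0.3, 0.7]
gripper_width: 0.0868
gripper_force: 0.0
```

Run:
```python
from h import *
print(delta([.512,-.338,.018],R.from_euler('xyz',[180,0,-100],degrees=True)),r.get_state()["tcp_pos"])
cap("side");cap("top")
cv2.imwrite("pics/c5.png",np.hstack([cv2.resize(x,(400,400),interpolation=cv2.INTER_CUBIC) for x in(C["side"]["image"][300:420,260:380],C["top"]["image"][170:270,330:430])]))
print(proj("side",[[.512,-.338,.04]]),proj("top",[[.512,-.338,.04]]))
```

```text
(array([ 0.33, -0.24,  8.62]), array([0.00619248, 0.00127281, 0.00385608])) [ 0.51069726 -0.33451748  0.10425391]
[[325.25066871 363.95259301]] [[378.8177419  211.04752097]]
```

View pics/c5.png

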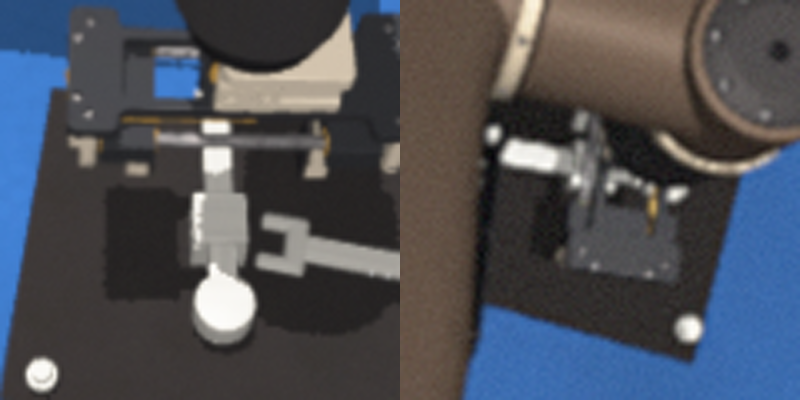

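>>> {"name": "move_arm", "arguments": {"targets": [[[0.3, -0.2, 3], [0, 0, 0]], [[0.3, -0.2, 6], [0, 0, 0]], [[0.3, -0.2, 7.5], [0, 0, 0]], [[0.3, -0.2, 8.4], [0, 0, 0]], [[0.3, -0.2, 8.4], [0, 0, 0]]]}}

```text
time_s: 12.58
tcp_pos: [0.5146, -0.3392, 0.0249]
eef_rot: [-180.0, -0.0, -99.8]
contact_force: [0.1, -0.4, -0.0]
gripper_width: 0.0869
gripper_force: 0.0
```

>>> {"name": "move_arm", "arguments": {"targets": [[[0, 0, 0], [0, 0, 0]], [[0, 0, 0], [0, 0, 0]], [[0, 0, 0], [0, 0, 0]], [[0, 0, 0], [0, 0, 0]], [[0, 0, 0], [0, 0, 0]]], "jaw": 2.5, "squeeze": 45}}

```text
time_s: 13.2
tcp_pos: [0.5143, -0.3392, 0.0246]
eef_rot: [-180.0, -0.0, -99.8]
contact_force: [0.0, -0.3, -0.8]
gripper_width: 0.0423
gripper_force: 0.0
```

>>> {"name": "move_arm", "arguments": {"targets": [[[0, 0, 0], [0, 0, 0]], [[0, 0, 0], [0, 0, 0]], [[0, 0, -2], [0, 0, 0]], [[0, 0, -5], [0, 0, 0]], [[0, 0, -10], [0, 0, 0]]]}}

```text
time_s: 13.82
tcp_pos: [0.5121, -0.338, 0.1223]
eef_rot: [179.6, 0.1, -99.8]
contact_force: [1.7, -0.7, -7.2]
gripper_width: 0.0336
gripper_force: 45.0
```

Run:
```python
from h import *
c=[cap("side") and C["side"]["image"].astype(float)];t=[]
for k in range(6): c.append(cap("side")["image"].astype(float)); t.append(cap("top")["image"].astype(float))
S=np.mean(c,0).astype(np.uint8);Tp=np.mean(t,0).astype(np.uint8)
q=proj("side",[[.567,.022,.214]])[0];u=proj("top",[[.567,.022,.214]])[0];print(q,u)
f=lambda i,p:cv2.resize(i[int(p[1])-20:int(p[1])+20,int(p[0])-20:int(p[0])+20],(400,400),interpolation=cv2.INTER_CUBIC)
cv2.imwrite("pics/c6.png",np.hstack([f(S,q),f(Tp,u)]))
for n in("top","side"):
  for l,z in [("screw_end",.214),("vise_base",0)]:
    print(l,n,[(round(q["score"],2),q["location"][::-1],atz(n,q["location"][::-1],z)[:2].round(4)) for q in pinpoint(l,n)[:3]])
ys,xs=np.nonzero(outline_of("tube_center","top")[0]["mask"])
l=cv2.fitLine(np.c_[xs,ys].astype(np.float32),cv2.DIST_L2,0,.01,.01).ravel();a=atz("top",l[2:]+35*l[:2],.052)-atz("top",l[2:]-35*l[:2],.052);print("tube",np.degrees(np.arctan2(a[1],a[0])))
s=r.get_state();print(s["time_s"],s["tcp_pos"],s["eef_rot"])
```

```text
[321.61423167 186.7542483 ] [261.11885532 184.29613829]
screw_end top [(0.57, [261.5, 184.1], array([0.5675, 0.021 ])), (0.31, [357.4, 199.6], array([ 0.5231, -0.2424]))]
vise_base top [(0.76, [263.0, 196.2], array([0.5661, 0.0188])), (0.17, [400.0, 250.6], array([ 0.3911, -0.4107]))]
screw_end side [(0.49, [323.5, 188.3], array([0.5703, 0.0161]))]
vise_base side [(0.72, [322.9, 245.6], array([0.5864, 0.0161]))]Traceback (most recent call last):
  File "<stdin>", line 11, in <module>
IndexError: list index out of range
```

View pics/c6.png

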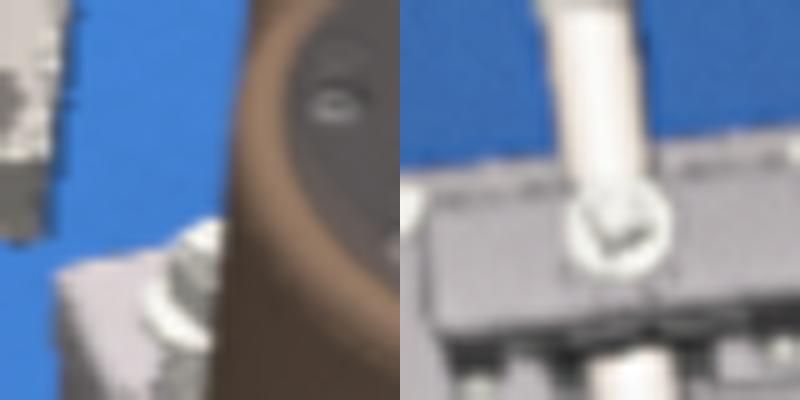

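```bash
cat > fit.py <<'E'
from h import *
from scipy.optimize import minimize
for n in("side","top"): cap(n)
I={n:cv2.imread(f"pics/{n}0.png") for n in C}
t=np.mean([cap("top")["image"].astype(float) for _ in range(6)],0)
I2={"side":I["side"].astype(float),"top":t}
K=8;H=7
def poly(n,P,o):
    return np.round((proj(n,P)-o+.5)*K*16-8).astype(np.int32)
def sq(c,w,z,a):
    p=np.array([[1,1],[-1,1],[-1,-1],[1,-1]])*w/2;R2=np.array([[np.cos(a),-np.sin(a)],[np.sin(a),np.cos(a)]])
    return np.c_[p@R2.T+c,np.full(4,z)]
def render(n,c,a,zs,o):
    L=np.zeros(((2*H+1)*K,)*2,np.uint8);f=lambda P,v:cv2.fillConvexPoly(L,poly(n,P,o),v,cv2.LINE_8,4)
    th=np.linspace(0,2*np.pi,40)
    cam=-np.array(C[n]["camera_from_world"])[:3,:3].T@np.array(C[n]["camera_from_world"])[:3,3]
    for r_,z0,v in((.015,-.022,1),):
        f(np.c_[c[0]+r_*np.cos(th),c[1]+r_*np.sin(th),np.full(40,zs+z0)],v)
    for w,z0,z1,b in((.015,-.022,-.006,2),(.0105,-.006,0,2)):
        A,B=sq(c,w,zs+z0,a),sq(c,w,zs+z1,a)
        for k in range(4):
            j=(k+1)%4;m=(A[k]+A[j])/2-[*c,zs+z0]
            if m[:2]@(cam[:2]-c)>0: f(np.array([A[k],A[j],B[j],B[k]]),b+k)
        f(B,6)
    return L
def cost(n,c,a,zs,o,img):
    L=render(n,c,a,zs,o)
    M=[cv2.resize((L==v).astype(np.float32),(2*H+1,)*2,interpolation=cv2.INTER_AREA) for v in range(1,7)]
    tot=sum(M);k=tot>.97
    M=np.array([m for m in M if m.sum()>.5])[:,k].T
    y=img[o[1]-H:o[1]+H+1,o[0]-H:o[0]+H+1].astype(float).mean(2)[k]
    w,res,_,_=np.linalg.lstsq(M,y,rcond=None);return ((y-M@w)**2).mean()-0*len(y)
def fit(n,img,a,zs):
    o=np.round(proj(n,[[.5675,.021,.203]])[0]).astype(int);off=o-H
    best=(1e9,)
    for x in np.arange(.558,.578,.0015):
        for y in np.arange(.012,.030,.0015):
            q=cost2(n,np.array([x,y]),a,zs,o,img)
            if q<best[0]: best=(q,x,y)
    return best
def cost2(n,c,a,zs,o,img):
    # origin of the crop is o-H
    global proj
    return cost(n,c,a,zs,o,img)
_p=poly
def poly(n,P,o): return np.round(((proj(n,P)-(o-H)+.5)*K-.5)*16).astype(np.int32)
for zs in(.213,):
  for d in range(0,90,9):
    b1=fit("side",I["side"],np.radians(d),zs);b2=fit("top",I["top"],np.radians(d),zs);b3=fit("top",t,np.radians(d),zs)
    print(d,*[np.round(b,4) for b in(b1,b2,b3)],flush=True)
E
time python3 fit.py
```

```text
0 [3.647935e+02 5.655000e-01 1.350000e-02] [2.732439e+02 5.685000e-01 1.950000e-02] [2.593007e+02 5.685000e-01 1.950000e-02]
9 [3.443464e+02 5.655000e-01 1.350000e-02] [2.325047e+02 5.670000e-01 1.800000e-02] [2.114255e+02 5.670000e-01 1.800000e-02]
18 [3.487104e+02 5.670000e-01 1.500000e-02] [1.457116e+02 5.670000e-01 1.800000e-02] [1.362869e+02 5.670000e-01 1.800000e-02]
27 [3.081416e+02 5.670000e-01 1.500000e-02] [1.328883e+02 5.670000e-01 1.950000e-02] [1.189331e+02 5.670000e-01 1.950000e-02]
36 [3.213829e+02 5.670000e-01 1.500000e-02] [1.612824e+02 5.670000e-01 1.950000e-02] [1.533993e+02 5.670000e-01 1.950000e-02]
45 [3.64189e+02 5.67000e-01 1.50000e-02] [2.380849e+02 5.670000e-01 1.800000e-02] [2.305004e+02 5.670000e-01 1.800000e-02]
54 [4.483922e+02 5.775000e-01 1.350000e-02] [2.792654e+02 5.670000e-01 1.950000e-02] [2.694348e+02 5.670000e-01 1.950000e-02]
63 [4.825199e+02 5.775000e-01 1.500000e-02] [3.002111e+02 5.670000e-01 1.950000e-02] [2.856966e+02 5.670000e-01 1.950000e-02]
72 [5.014398e+02 5.775000e-01 1.200000e-02] [3.057515e+02 5.670000e-01 1.800000e-02] [2.851571e+02 5.670000e-01 1.800000e-02]
81 [4.403074e+02 5.670000e-01 1.500000e-02] [2.971124e+02 5.670000e-01 1.800000e-02] [2.741104e+02 5.670000e-01 1.800000e-02]
real	0m10.381s
user	0m6.189s
sys	0m0.265s
```

>>> {"name": "move_arm", "arguments": {"targets": [[[0, 0, -5], [0, 0, 0]], [[-1, 0, -10], [0, 0, -0.1]], [[-5, 0.1, -14.3], [0, 0, -0.25]], [[-11, 0.2, -14.3], [0, 0, -0.4]], [[-17, 0.3, -14.3], [0, 0, -0.55]]]}}

```text
time_s: 15.75
tcp_pos: [0.5402, -0.1696, 0.2683]
eef_rot: [-179.9, -0.0, -68.1]
contact_force: [1.7, 1.5, -6.6]
gripper_width: 0.0335
gripper_force: 45.0
```

Run:
```python
from h import *
print(delta([.567,.0185,.265],R.from_euler('xyz',[180,0,-63],degrees=True)))
```

```text
(array([-16.45,  -9.51,   0.34]), array([-0.00163456, -0.00024373, -0.08845468]))
```

>>> {"name": "move_arm", "arguments": {"targets": [[[-5, -3, 0], [0, 0, -0.05]], [[-10, -6, 0], [0, 0, -0.088]], [[-14, -8.3, 0.3], [0, 0, -0.088]], [[-16.4, -9.5, 0.3], [0, 0, -0.088]], [[-16.4, -9.5, 0.3], [0, 0, -0.088]]]}}

```text
time_s: 16.38
tcp_pos: [0.5678, 0.0183, 0.2644]
eef_rot: [180.0, 0.0, -63.1]
contact_force: [0.1, -0.1, -5.7]
gripper_width: 0.0337
gripper_force: 45.0
```

Run:
```python
from h import *
s=r.get_state();p=s["tcp_pos"];print(p,s["eef_rot"],delta([.567,.0185,.265],R.from_euler('xyz',[180,0,-63],degrees=True)))
a=np.radians(s["eef_rot"][2]+180);ux=np.array([np.cos(a),np.sin(a),0]);hub=p-[0,0,.0026]
exp={"crank_hub":hub,"socket_mouth":hub-[0,0,.018],"weight_center":hub-.056*ux+[0,0,.007],"grip_center":hub+.09*ux+[0,0,.051]}
for k in range(2):
 for n in("side","top"):
  cap(n)
  for l,e in exp.items():
    for q in pinpoint(l,n)[:2]:
        uv=np.array(q["location"][::-1]);
        if np.linalg.norm(uv-proj(n,[e])[0])<20: d=atz(n,uv,e[2])-e;print(n,l,round(q["score"],2),"along",(d@ux).round(4),"across",(d@np.array([-ux[1],ux[0],0])).round(4))
cv2.imwrite("pics/c7.png",np.hstack([cv2.resize(x,(400,400),interpolation=cv2.INTER_CUBIC) for x in(C["side"]["image"][120:240,260:380],C["top"]["image"][125:225,210:310])]))
```

```text
[0.56779164 0.01831146 0.26438549] [ 1.79998284e+02  2.14976894e-02 -6.30898954e+01] (array([-0.05,  0.06, -0.06]), array([ 2.96514765e-05,  3.75228876e-04, -1.56896534e-03]))
side crank_hub 0.9 along 0.0007 across 0.0009
side socket_mouth 0.9 along -0.0025 across -0.0011
side weight_center 0.66 along 0.001 across 0.0058
side grip_center 0.71 along 0.0099 across -0.0025
top crank_hub 0.82 along 0.0009 across 0.0013
top weight_center 0.6 along -0.0044 across 0.0034
top grip_center 0.67 along -0.0081 across 0.0117
side crank_hub 0.86 along -0.0039 across -0.0028
side socket_mouth 0.6 along 0.0002 across -0.0015
side weight_center 0.71 along -0.0024 across 0.0049
side grip_center 0.67 along -0.0017 across 0.0064
top crank_hub 0.65 along 0.0057 across 0.0031
top weight_center 0.63 along -0.004 across 0.0059
top grip_center 0.49 along 0.0051 across 0.004
```

View pics/c7.png

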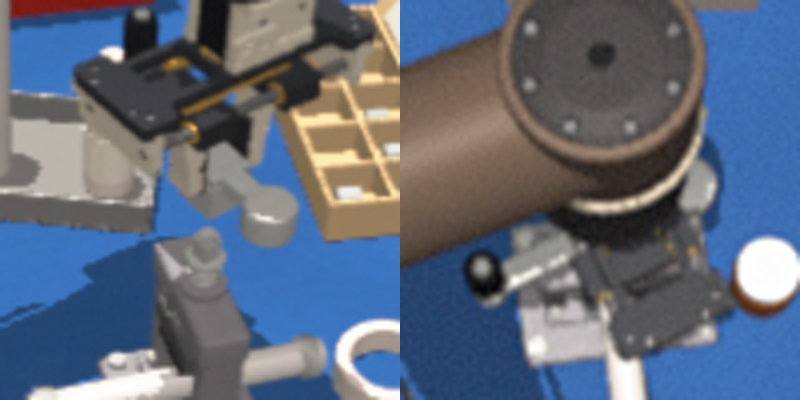

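>>> {"name": "move_arm", "arguments": {"targets": [[[-0.05, 0, 1.5], [0, 0, 0]], [[-0.05, 0, 2.5], [0, 0, 0]], [[-0.05, 0, 3], [0, 0, 0]], [[-0.05, 0, 3.3], [0, 0, 0]], [[-0.05, 0, 3.5], [0, 0, 0]]]}}

```text
time_s: 18.0
tcp_pos: [0.5677, 0.0168, 0.2295]
eef_rot: [-180.0, -0.0, -63.2]
contact_force: [0.3, 0.5, -6.4]
gripper_width: 0.0337
gripper_force: 45.0
```

>>> {"name": "move_arm", "arguments": {"targets": [[[0, 0, 0.3], [0, 0, 0]], [[0, 0, 0.6], [0, 0, 0]], [[0, 0, 0.8], [0, 0, 0]], [[0, 0, 0.8], [0, 0, 0]]]}}

```text
time_s: 18.5
tcp_pos: [0.5675, 0.0168, 0.2214]
eef_rot: [180.0, 0.0, -63.2]
contact_force: [-0.5, 1.0, -6.9]
gripper_width: 0.0339
gripper_force: 45.0
```

>>> {"name": "move_arm", "arguments": {"targets": [[[0, 0, 0.2], [0, 0, 0]], [[0, 0, 0.4], [0, 0, 0]], [[0, 0, 0.6], [0, 0, 0]], [[0, 0, 0.6], [0, 0, 0]]]}}

```text
time_s: 19.0
tcp_pos: [0.5675, 0.0168, 0.2153]
eef_rot: [180.0, 0.0, -63.2]
contact_force: [0.2, -0.2, -5.8]
gripper_width: 0.0337
gripper_force: 45.0
```

>>> {"name": "move_arm", "arguments": {"targets": [[[0, 0, 0.2], [0, 0, 0]], [[0, 0, 0.4], [0, 0, 0]], [[0, 0, 0.5], [0, 0, 0]], [[0, 0, 0.5], [0, 0, 0]]]}}

```text
time_s: 19.5
tcp_pos: [0.5675, 0.0168, 0.2105]
eef_rot: [180.0, 0.0, -63.2]
contact_force: [0.9, -0.1, -6.9]
gripper_width: 0.0336
gripper_force: 45.0
```

>>> {"name": "move_arm", "arguments": {"targets": [[[0, 0, 0.15], [0, 0, 0]], [[0, 0, 0.3], [0, 0, 0]], [[0, 0, 0.3], [0, 0, 0]]]}}

```text
time_s: 19.88
tcp_pos: [0.5678, 0.0168, 0.2089]
eef_rot: [-179.9, -0.0, -63.2]
contact_force: [-4.8, 1.5, 4.6]
gripper_width: 0.0336
gripper_force: 45.0
```

>>> {"name": "move_arm", "arguments": {"targets": [[[0, 0, 0.25], [0, 0, 0]], [[0, 0, 0.25], [0, 0, 0]], [[0, 0, 0.2], [0, 0, 0]], [[0, 0, 0.2], [0, 0, 0]]], "jaw": 8.7}}

```text
time_s: 20.38
tcp_pos: [0.5678, 0.0168, 0.2057]
eef_rot: [-180.0, -0.0, -63.2]
contact_force: [-0.2, -0.6, 1.3]
gripper_width: 0.0679
gripper_force: 0.0
```

>>> {"name": "move_arm", "arguments": {"targets": [[[0, 0, -3], [0, 0, 0]], [[0, 0, -7], [0, 0, 0]], [[0, 0, -10.5], [0, 0, 0]], [[-4.5, 0, -10.5], [0, 0, 0]], [[-9, 0, -10.5], [0, 0, 0]]]}}

```text
time_s: 21.0
tcp_pos: [0.5268, 0.0978, 0.3109]
eef_rot: [-179.9, 0.0, -63.3]
contact_force: [-0.3, 0.3, -0.1]
gripper_width: 0.0871
gripper_force: 0.0
```

Run:
```python
from h import *
s=r.get_state();print(s["time_s"],s["tcp_pos"],s["eef_rot"],s["contact_force"])
exp={"crank_hub":[.5675,.017,.2064],"weight_center":[.593,-.033,.2134],"grip_center":[.527,.0973,.257]}
for n in("side","top"):
  cap(n)
  for l,e in exp.items():
    for q in pinpoint(l,n)[:3]: print(n,l,round(q["score"],2),q["location"][::-1],atz(n,q["location"][::-1],e[2])[:2]-e[:2])
cv2.imwrite("pics/c8.png",np.hstack([cv2.resize(x,(400,400),interpolation=cv2.INTER_CUBIC) for x in(C["side"]["image"][120:240,260:380],C["top"]["image"][125:225,210:310])]))
```

```text
21.0 [0.52682741 0.09776804 0.31093433] [-1.79945155e+02  6.52741473e-03 -6.33374906e+01] [-0.34318366  0.3373504  -0.08333311]
side crank_hub 0.72 [188.7, 384.6] [-0.32072694 -0.43468763]
side crank_hub 0.7 [322.0, 189.2] [0.0009219  0.00442456]
side weight_center 0.96 [335.6, 201.3] [-0.00414691  0.00267699]
side weight_center 0.56 [180.2, 364.8] [-0.35896491 -0.35047996]
side grip_center 0.66 [301.3, 154.7] [ 0.00222701 -0.00186056]
side grip_center 0.49 [213.4, 408.0] [-0.23756154 -0.57967063]
top crank_hub 0.93 [262.2, 185.9] [-0.00368718  0.00212878]
top crank_hub 0.85 [376.0, 301.7] [-0.32416151 -0.30565966]
top crank_hub 0.34 [230.9, 199.1] [-0.03990422  0.08835355]
top weight_center 0.97 [361.5, 310.7] [-0.37277994 -0.21404925]
top weight_center 0.61 [279.6, 174.7] [0.00061072 0.00402995]
top grip_center 0.61 [234.7, 198.9] [-0.00628777 -0.00553538]
```

View pics/c8.png

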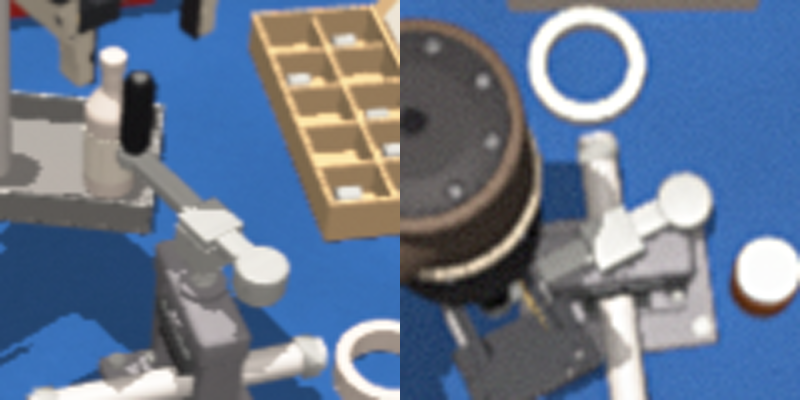

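>>> {"name": "move_arm", "arguments": {"targets": [[[0, 0, 3], [0, 0, 0]], [[0, 0, 5.8], [0, 0, 0]], [[0, 0, 5.8], [0, 0, 0]]]}}

```text
time_s: 21.78
tcp_pos: [0.5262, 0.096, 0.2506]
eef_rot: [179.7, 0.0, -63.3]
contact_force: [0.4, 0.2, 0.2]
gripper_width: 0.0868
gripper_force: 0.0
```

>>> {"name": "move_arm", "arguments": {"targets": [[[0, 0, 0], [0, 0, 0]], [[0, 0, 0], [0, 0, 0]], [[0, 0, 0], [0, 0, 0]], [[0, 0, 0], [0, 0, 0]], [[0, 0, 0], [0, 0, 0]]], "jaw": 1.5, "squeeze": 15}}

```text
time_s: 22.4
tcp_pos: [0.5271, 0.0972, 0.2527]
eef_rot: [-180.0, -0.0, -63.2]
contact_force: [-1.1, 0.2, -0.1]
gripper_width: 0.0427
gripper_force: 0.0
```

>>> {"name": "move_arm", "arguments": {"targets": [[[0, 0, 0], [0, 0, 0]], [[0, 0, 0], [0, 0, 0]]]}}

```text
time_s: 22.65
tcp_pos: [0.5271, 0.0972, 0.2525]
eef_rot: [-180.0, 0.0, -63.2]
contact_force: [-0.3, 0.7, 0.9]
gripper_width: 0.0245
gripper_force: 15.0
```

Run:
```python
from h import *
s=r.get_state();p=s["tcp_pos"];print(p,s["eef_rot"],s["contact_force"],s["gripper_width"])
# tool frame: grip starts at tool -x; world phi decreasing = clockwise from above. start heading in tool: 180deg, tool y is flipped
phi0=116.8;psi=-63.2
def P(k):
    f=np.radians(phi0-22.5*k);w=.09*np.array([np.cos(f),np.sin(f)])-.09*np.array([np.cos(np.radians(phi0)),np.sin(np.radians(phi0))])
    c,t=np.cos(np.radians(psi)),np.sin(np.radians(psi))
    return np.array([w@[c,t],w@[t,-c]])*100
A=np.array([np.r_[np.round(P(k),1),np.round(k/16*.8,2)] for k in range(54)])
for i in range(0,53,5): print(i//5,[[*(A[j]-A[i]).round(2)] for j in range(i+1,min(i+6,54))])
```

```text
[0.52708698 0.09722585 0.25254809] [-1.79999393e+02  9.71997753e-04 -6.32379508e+01] [-0.30628905  0.70720268  0.91791886] 0.0245151074831165
0 [[np.float64(0.7), np.float64(-3.4), np.float64(0.05)], [np.float64(2.6), np.float64(-6.4), np.float64(0.1)], [np.float64(5.6), np.float64(-8.3), np.float64(0.15)], [np.float64(9.0), np.float64(-9.0), np.float64(0.2)], [np.float64(12.4), np.float64(-8.3), np.float64(0.25)]]
1 [[np.float64(3.0), np.float64(1.9), np.float64(0.05)], [np.float64(4.9), np.float64(4.9), np.float64(0.1)], [np.float64(5.6), np.float64(8.3), np.float64(0.15)], [np.float64(4.9), np.float64(11.7), np.float64(0.2)], [np.float64(3.0), np.float64(14.7), np.float64(0.25)]]
2 [[np.float64(-3.0), np.float64(1.9), np.float64(0.05)], [np.float64(-6.4), np.float64(2.6), np.float64(0.1)], [np.float64(-9.8), np.float64(1.9), np.float64(0.15)], [np.float64(-12.8), np.float64(0.0), np.float64(0.2)], [np.float64(-14.7), np.float64(-3.0), np.float64(0.25)]]
3 [[np.float64(-0.7), np.float64(-3.4), np.float64(0.05)], [np.float64(0.0), np.float64(-6.8), np.float64(0.1)], [np.float64(1.9)
[... 1282 characters left out ...]
oat64(3.4), np.float64(0.05)], [np.float64(-2.6), np.float64(6.4), np.float64(0.1)], [np.float64(-5.6), np.float64(8.3), np.float64(0.15)], [np.float64(-9.0), np.float64(9.0), np.float64(0.2)], [np.float64(-12.4), np.float64(8.3), np.float64(0.25)]]
9 [[np.float64(-3.0), np.float64(-1.9), np.float64(0.05)], [np.float64(-4.9), np.float64(-4.9), np.float64(0.1)], [np.float64(-5.6), np.float64(-8.3), np.float64(0.15)], [np.float64(-4.9), np.float64(-11.7), np.float64(0.2)], [np.float64(-3.0), np.float64(-14.7), np.float64(0.25)]]
10 [[np.float64(3.0), np.float64(-1.9), np.float64(0.05)], [np.float64(6.4), np.float64(-2.6), np.float64(0.1)], [np.float64(9.8), np.float64(-1.9), np.float64(0.15)]]
```

>>> {"name": "move_arm", "arguments": {"targets": [[[0.7, -3.4, 0.05], [0, 0, 0]], [[2.6, -6.4, 0.1], [0, 0, 0]], [[5.6, -8.3, 0.15], [0, 0, 0]], [[9.0, -9.0, 0.2], [0, 0, 0]], [[12.4, -8.3, 0.25], [0, 0, 0]]]}}

```text
time_s: 23.28
tcp_pos: [0.657, 0.0236, 0.2485]
eef_rot: [179.8, 0.1, -63.2]
contact_force: [-7.2, 0.8, -3.8]
gripper_width: 0.0247
gripper_force: 15.0
```

Run:
```python
from h import *
s=r.get_state();print(s["time_s"],s["tcp_pos"],s["contact_force"],s["moment"])
for n in("side","top"):
  cap(n)
  for l,z in(("crank_hub",.204),("weight_center",.211)):
    for q in pinpoint(l,n)[:2]: print(n,l,round(q["score"],2),atz(n,q["location"][::-1],z)[:2])
```

```text
23.275 [0.65704483 0.02360138 0.24845138] [-7.21025869  0.84517967 -3.82610011] [ 0.67947648  2.37313217 -0.02864267]
side crank_hub 0.55 [0.56837713 0.01695045]
side crank_hub 0.55 [ 0.25377566 -0.41844212]
side weight_center 0.88 [ 0.23094648 -0.38211885]
side weight_center 0.77 [0.51016444 0.03025234]
top crank_hub 0.92 [ 0.24042018 -0.29269793]
top crank_hub 0.63 [0.5614543  0.02441001]
top weight_center 0.89 [ 0.21568871 -0.24986392]
top weight_center 0.8 [0.51195424 0.01084542]
```

>>> {"name": "move_arm", "arguments": {"targets": [[[3.0, 2.0, 0.15], [0, 0, 0]], [[4.9, 5.0, 0.25], [0, 0, 0]], [[5.6, 8.4, 0.3], [0, 0, 0]], [[4.9, 11.8, 0.35], [0, 0, 0]], [[3.0, 14.8, 0.4], [0, 0, 0]]]}}

```text
time_s: 24.2
tcp_pos: [0.5387, -0.0682, 0.2462]
eef_rot: [-179.8, 0.0, -63.2]
contact_force: [6.9, 13.7, -10.9]
gripper_width: 0.0243
gripper_force: 15.0
```

>>> {"name": "move_arm", "arguments": {"targets": [[[-3.0, 1.9, 0.05], [0, 0, 0]], [[-6.4, 2.6, 0.1], [0, 0, 0]], [[-9.8, 1.9, 0.15], [0, 0, 0]], [[-12.8, 0, 0.2], [0, 0, 0]], [[-14.7, -3.0, 0.25], [0, 0, 0]]]}}

```text
time_s: 24.82
tcp_pos: [0.498, 0.0769, 0.2446]
eef_rot: [-179.9, 0.0, -63.1]
contact_force: [4.9, -5.7, -7.3]
gripper_width: 0.0249
gripper_force: 15.0
```

>>> {"name": "move_arm", "arguments": {"targets": [[[-0.7, -3.4, 0.05], [0, 0, 0]], [[0, -6.8, 0.1], [0, 0, 0]], [[1.9, -9.8, 0.15], [0, 0, 0]], [[4.9, -11.7, 0.2], [0, 0, 0]], [[8.3, -12.4, 0.25], [0, 0, 0]]]}}

```text
time_s: 25.45
tcp_pos: [0.6478, 0.0581, 0.2413]
eef_rot: [-180.0, 0.0, -63.1]
contact_force: [-6.8, -2.3, -2.0]
gripper_width: 0.0247
gripper_force: 15.0
```

Run:
```python
from h import *
for k in range(2):
 for n in("side","top"):
  cap(n)
  for l,z in(("crank_hub",.1964),("weight_center",.2034)):
    for q in pinpoint(l,n)[:3]:
      w=atz(n,q["location"][::-1],z)[:2]
      if w[0]>.4 and w[1]>-.2: print(n,l,round(q["score"],2),w)
 s=r.get_state();print(s["time_s"],s["tcp_pos"],s["contact_force"])
```

```text
side crank_hub 0.87 [0.5671859  0.01432166]
side weight_center 0.62 [ 0.51037502 -0.00125648]
side weight_center 0.57 [0.56953628 0.00971408]
top crank_hub 0.96 [0.56638343 0.02310904]
top weight_center 0.57 [ 0.5175459  -0.01390627]
25.75 [0.64702243 0.05790117 0.2416209 ] [ 0.01285265  0.20744659 -1.39572313]
side crank_hub 0.69 [0.56693727 0.00527499]
side weight_center 0.72 [0.51262072 0.00321678]
top crank_hub 0.91 [0.56242121 0.01951842]
top crank_hub 0.58 [0.53550178 0.02213436]
top weight_center 0.81 [ 0.51539081 -0.00316258]
26.05 [0.64717081 0.05760047 0.2415417 ] [ 1.63207128  1.13912782 -0.66203417]
```

>>> {"name": "move_arm", "arguments": {"targets": [[[3.3, 0.7, 0.05], [0, 0, 0]], [[6.3, 2.6, 0.1], [0, 0, 0]], [[8.2, 5.6, 0.15], [0, 0, 0]], [[8.9, 9.0, 0.2], [0, 0, 0]], [[8.2, 12.3, 0.25], [0, 0, 0]]]}}

```text
time_s: 26.68
tcp_pos: [0.5738, -0.0719, 0.2385]
eef_rot: [-179.9, 0.0, -63.3]
contact_force: [1.5, 9.1, -4.0]
gripper_width: 0.0247
gripper_force: 15.0
```

>>> {"name": "move_arm", "arguments": {"targets": [[[-1.9, 2.9, 0.05], [0, 0, 0]], [[-4.9, 4.8, 0.1], [0, 0, 0]], [[-8.2, 5.5, 0.15], [0, 0, 0]], [[-11.5, 4.8, 0.2], [0, 0, 0]], [[-14.5, 2.9, 0.25], [0, 0, 0]]]}}

```text
time_s: 27.3
tcp_pos: [0.4801, 0.0444, 0.2365]
eef_rot: [179.8, 0.0, -63.3]
contact_force: [4.9, -3.3, -3.7]
gripper_width: 0.0249
gripper_force: 15.0
```

>>> {"name": "move_arm", "arguments": {"targets": [[[-1.9, -3.0, 0.05], [0, 0, 0]], [[-2.6, -6.4, 0.1], [0, 0, 0]], [[-1.9, -9.8, 0.15], [0, 0, 0]], [[0, -12.8, 0.2], [0, 0, 0]], [[3.0, -14.7, 0.25], [0, 0, 0]]]}}

```text
time_s: 27.92
tcp_pos: [0.6281, 0.0846, 0.2334]
eef_rot: [179.9, 0.0, -63.1]
contact_force: [-5.8, -3.2, 0.4]
gripper_width: 0.0246
gripper_force: 15.0
```

Run:
```python
from h import *
for k in range(2):
 for n in("side","top"):
  cap(n)
  for l,z in(("crank_hub",.189),("weight_center",.196)):
    for q in pinpoint(l,n)[:3]:
      w=atz(n,q["location"][::-1],z)[:2]
      if w[0]>.4 and w[1]>-.2: print(n,l,round(q["score"],2),w)
 s=r.get_state();print(s["time_s"],s["tcp_pos"],s["contact_force"])
```

```text
side crank_hub 0.58 [0.56440317 0.003281  ]
side weight_center 0.87 [ 0.52105828 -0.02632584]
top crank_hub 0.69 [0.56821329 0.02319878]
top weight_center 0.76 [ 0.522132   -0.02481796]
28.225 [0.62726045 0.08438656 0.23379263] [ 0.50805258 -0.59898499  0.4360411 ]
side crank_hub 0.84 [0.56246895 0.01259288]
side weight_center 0.98 [ 0.52897478 -0.01610291]
side weight_center 0.75 [ 0.55933312 -0.01654119]
top crank_hub 0.88 [0.56140032 0.01904509]
top weight_center 0.9 [ 0.52719865 -0.01877315]
28.525 [0.62725105 0.08441817 0.23374421] [-0.65965874  0.60017408 -0.25598701]
```

>>> {"name": "move_arm", "arguments": {"targets": [[[3.4, -0.7, 0.05], [0, 0, 0]], [[6.8, 0, 0.1], [0, 0, 0]], [[9.7, 1.9, 0.15], [0, 0, 0]], [[11.6, 4.9, 0.2], [0, 0, 0]], [[12.3, 8.2, 0.25], [0, 0, 0]]]}}

```text
time_s: 29.15
tcp_pos: [0.6092, -0.0628, 0.2304]
eef_rot: [-180.0, 0.1, -63.3]
contact_force: [-2.2, 8.2, -4.1]
gripper_width: 0.0246
gripper_force: 15.0
```

>>> {"name": "move_arm", "arguments": {"targets": [[[-0.7, 3.4, 0.05], [0, 0, 0]], [[-2.6, 6.3, 0.1], [0, 0, 0]], [[-5.6, 8.2, 0.15], [0, 0, 0]], [[-9.0, 8.9, 0.2], [0, 0, 0]], [[-12.3, 8.2, 0.25], [0, 0, 0]]]}}

```text
time_s: 29.78
tcp_pos: [0.4774, 0.0089, 0.2288]
eef_rot: [179.7, -0.0, -63.3]
contact_force: [-1.9, -2.2, 1.6]
gripper_width: 0.0246
gripper_force: 15.0
```

Run:
```python
from h import *
for k in range(2):
 for n in("side","top"):
  cap(n)
  for l,z in(("crank_hub",.184),("weight_center",.191)):
    for q in pinpoint(l,n)[:3]:
      w=atz(n,q["location"][::-1],z)[:2]
      if w[0]>.4 and w[1]>-.2: print(n,l,round(q["score"],2),w)
 s=r.get_state();print(s["time_s"],s["tcp_pos"],s["contact_force"],s["moment"])
```

```text
side crank_hub 0.63 [0.56633662 0.01731043]
side weight_center 0.59 [0.62263798 0.02764175]
top weight_center 0.54 [0.62527363 0.01817884]
30.075 [0.47795519 0.00972784 0.22863252] [-12.47319379  -0.22743227  10.49698009] [ 0.10281799  4.7768443  -0.06706453]
side crank_hub 0.95 [0.56716806 0.02002282]
side weight_center 0.73 [0.61784635 0.02359638]
top weight_center 0.42 [0.61616339 0.02409794]
30.375 [0.4779983 0.009463  0.2286142] [-14.20267068   0.71870148   9.88088423] [ 0.15984018  4.82957601 -0.0325878 ]
```

>>> {"name": "move_arm", "arguments": {"targets": [[[-1.5, -1.0, -0.1], [0, 0, 0]], [[-3.0, -1.9, -0.1], [0, 0, 0]], [[-4.9, -4.8, -0.05], [0, 0, 0]], [[-5.6, -8.2, 0], [0, 0, 0]], [[-5.6, -8.2, 0], [0, 0, 0]]]}}

```text
time_s: 31.0
tcp_pos: [0.5303, 0.0989, 0.2281]
eef_rot: [-180.0, 0.0, -63.2]
contact_force: [-1.7, 3.8, 2.8]
gripper_width: 0.0247
gripper_force: 15.0
```

Run:
```python
from h import *
for k in range(2):
 for n in("side","top"):
  cap(n)
  for l,z in(("crank_hub",.182),("weight_center",.189)):
    for q in pinpoint(l,n)[:3]:
      w=atz(n,q["location"][::-1],z)[:2]
      if w[0]>.4 and w[1]>-.2: print(n,l,round(q["score"],2),w)
 s=r.get_state();print(s["time_s"],s["tcp_pos"],s["contact_force"],s["moment"])
```

```text
side crank_hub 0.88 [0.56512996 0.0167477 ]
side weight_center 0.92 [ 0.5832125  -0.04435055]
side weight_center 0.32 [0.45243778 0.14259485]
top crank_hub 0.73 [0.56711319 0.01937175]
top crank_hub 0.41 [0.53510974 0.02147712]
top weight_center 0.57 [ 0.58516169 -0.03668959]
31.3 [0.52887578 0.09735335 0.22903301] [-2.8163166   5.59863032  2.06901679] [2.05590576 0.65548083 0.04403283]
side crank_hub 0.72 [0.56657776 0.01655194]
side weight_center 0.65 [ 0.58699095 -0.03035047]
top crank_hub 0.61 [0.56941506 0.02384656]
top weight_center 0.63 [ 0.58998184 -0.03897603]
31.6 [0.52883709 0.09730578 0.22911214] [-1.9187205   5.29267496  1.94102844] [ 2.13838219  0.71428049 -0.01613889]
```

>>> {"name": "move_arm", "arguments": {"targets": [[[0.7, -3.4, 0.05], [0, 0, 0]], [[2.6, -6.4, 0.1], [0, 0, 0]], [[5.5, -8.3, 0.15], [0, 0, 0]], [[8.9, -9.0, 0.2], [0, 0, 0]], [[8.9, -9.0, 0.2], [0, 0, 0]]]}}

```text
time_s: 32.22
tcp_pos: [0.649, 0.0552, 0.2251]
eef_rot: [179.8, -0.0, -63.4]
contact_force: [-2.1, -0.1, -3.2]
gripper_width: 0.0247
gripper_force: 15.0
```

>>> {"name": "move_arm", "arguments": {"targets": [[[0, 0, 0], [0, 0, 0]], [[0, 0, 0], [0, 0, 0]]]}}

```text
time_s: 32.48
tcp_pos: [0.6477, 0.058, 0.2258]
eef_rot: [179.8, 0.1, -63.2]
contact_force: [-4.6, -1.7, -7.3]
gripper_width: 0.0243
gripper_force: 15.0
```

>>> {"name": "move_arm", "arguments": {"targets": [[[0, 0, 0], [0, 0, 0]], [[0, 0, 0], [0, 0, 0]], [[0, 0, 0], [0, 0, 0]], [[0, 0, 0], [0, 0, 0]]], "jaw": 8.7}}

```text
time_s: 32.98
tcp_pos: [0.6501, 0.0585, 0.2271]
eef_rot: [-179.9, -0.0, -63.2]
contact_force: [0.1, 0.1, -0.4]
gripper_width: 0.0588
gripper_force: 0.0
```

>>> {"name": "move_arm", "arguments": {"targets": [[[0, 0, -3], [0, 0, 0]], [[0, 0, -7], [0, 0, 0]], [[0, 0, -10], [0, 0, 0]], [[0, 0, -10], [0, 0, 0]]]}}

```text
time_s: 33.48
tcp_pos: [0.651, 0.0584, 0.3299]
eef_rot: [-179.7, -0.1, -63.2]
contact_force: [0.4, 0.3, 0.5]
gripper_width: 0.0867
gripper_force: 0.0
```

Run:
```python
from h import *
s=r.get_state();print(s["time_s"],s["tcp_pos"],s["eef_rot"])
for k in range(3):
 for n in("side","top"):
  cap(n)
  for l,z in(("crank_hub",.180),("weight_center",.187),("grip_center",.231),("can_center",.124),("tube_center",.052)):
    for q in pinpoint(l,n)[:3]:
      w=atz(n,q["location"][::-1],z)[:2]
      if w[0]>.4 and w[1]>-.2: print(n,l,round(q["score"],2),w.round(4))
print(delta([.567,.017,.30]))
```

```text
33.475 [0.65101087 0.05838456 0.32988309] [-1.79685556e+02 -7.47306999e-02 -6.32378163e+01]
side crank_hub 0.64 [0.4568 0.1423]
side crank_hub 0.55 [0.5671 0.0136]
side weight_center 0.66 [ 0.5141 -0.011 ]
side grip_center 0.59 [0.6459 0.0607]
side can_center 0.6 [0.4391 0.3471]
side tube_center 0.72 [0.4461 0.4446]
side tube_center 0.66 [0.5572 0.0103]
top crank_hub 0.55 [0.5706 0.0256]
top weight_center 0.72 [ 0.5159 -0.0163]
top grip_center 0.62 [0.6406 0.059 ]
top tube_center 0.7 [0.5559 0.0269]
side crank_hub 0.7 [0.5692 0.0176]
side crank_hub 0.57 [ 0.5259 -0.0976]
side weight_center 0.63 [ 0.5142 -0.0043]
side weight_center 0.53 [ 0.5617 -0.0008]
side grip_center 0.52 [ 0.5183 -0.1384]
side grip_center 0.5 [0.6542 0.0559]
side can_center 0.83 [0.4411 0.3518]
side tube_center 0.69 [0.5566 0.0206]
top crank_hub 0.66 [0.5666 0.0219]
top weight_center 0.64 [ 0.5109 -0.0077]
top weight_center 0.16 [0.5643 0.0227]
top grip_center 0.69 [0.5538 0.014 ]
top grip_center 0.55 [0.6459 0.0535]
top tube_center 0.77 [0.5504 0.0272]
top tube_center 0.53 [0.5867 0.0197]
side crank_hub 0.94 [0.5665 0.019 ]
side weight_center 0.61 [ 0.5059 -0.0032]
side grip_center 0.73 [0.6551 0.0676]
side can_center 0.58 [0.4435 0.3627]
side tube_center 0.8 [0.5567 0.0114]
top crank_hub 0.78 [0.5632 0.0146]
top weight_center 0.79 [ 0.5095 -0.0029]
top grip_center 0.4 [0.6333 0.0625]
top tube_center 0.52 [0.55   0.0172]
(array([-0.04,  9.25,  2.66]), None)
```

>>> {"name": "move_arm", "arguments": {"targets": [[[0, 2, 0], [0, 0, 0.16]], [[0, 4, 0], [0, 0, 0.32]], [[0, 6, 0], [0, 0, 0.48]], [[0, 8, 0], [0, 0, 0.64]], [[0, 9.2, 0], [0, 0, 0.8]]], "jaw": 0}}

```text
time_s: 35.9
tcp_pos: [0.5668, 0.0164, 0.3269]
eef_rot: [-180.0, 0.0, -109.4]
contact_force: [0.8, -0.4, -0.9]
gripper_width: 0.0427
gripper_force: 0.0
```

>>> {"name": "move_arm", "arguments": {"targets": [[[0, 0, 0], [0, 0, 0.16]], [[0, 0, 0], [0, 0, 0.32]], [[0, 0, 0], [0, 0, 0.48]], [[0, 0, 0], [0, 0, 0.64]], [[0, 0, 0], [0, 0, 0.77]]]}}

```text
time_s: 36.52
tcp_pos: [0.5676, 0.0168, 0.3266]
eef_rot: [180.0, 0.0, -153.5]
contact_force: [0.1, 0.3, -0.1]
gripper_width: 0.0007
gripper_force: 0.0
```

>>> {"name": "move_arm", "arguments": {"targets": [[[0, 0, 4], [0, 0, 0]], [[0, 0, 8], [0, 0, 0]], [[0, 0, 11], [0, 0, 0]], [[0, 0, 12], [0, 0, 0]], [[0, 0, 12], [0, 0, 0]]]}}

```text
time_s: 37.15
tcp_pos: [0.5677, 0.0167, 0.2068]
eef_rot: [-180.0, -0.0, -153.2]
contact_force: [0.4, 0.0, 0.3]
gripper_width: -0.0001
gripper_force: 0.0
```

>>> {"name": "move_arm", "arguments": {"targets": [[[0, 0, 0.2], [0, 0, 0]], [[0, 0, 0.4], [0, 0, 0]], [[0, 0, 0.6], [0, 0, 0]], [[0, 0, 0.6], [0, 0, 0]]]}}

```text
time_s: 37.65
tcp_pos: [0.5676, 0.0168, 0.2006]
eef_rot: [180.0, 0.0, -153.2]
contact_force: [0.1, -0.2, -0.5]
gripper_width: 0.0001
gripper_force: 0.0
```

>>> {"name": "move_arm", "arguments": {"targets": [[[0, 0, 0.1], [0, 0, 0]], [[0, 0, 0.2], [0, 0, 0]], [[0, 0, 0.2], [0, 0, 0]]]}}

```text
time_s: 38.02
tcp_pos: [0.5679, 0.0169, 0.1989]
eef_rot: [-180.0, 0.0, -153.2]
contact_force: [-0.2, 0.2, 3.7]
gripper_width: 0.0002
gripper_force: 1.5
```

>>> {"name": "move_arm", "arguments": {"targets": [[[0, 0, 0.1], [0, 0, 0]], [[0, 0, 0.2], [0, 0, 0]], [[0, 0, 0.2], [0, 0, 0]]]}}

```text
time_s: 38.4
tcp_pos: [0.5682, 0.0169, 0.1988]
eef_rot: [-179.9, 0.1, -153.2]
contact_force: [-6.7, 1.2, 14.6]
gripper_width: 0.0005
gripper_force: 7.5
```

>>> {"name": "move_arm", "arguments": {"targets": [[[0, 0, -3], [0, 0, 0]], [[0, 0, -8], [0, 0, 0]], [[0, 0, -13], [0, 0, 0]], [[0, 0, -15], [0, 0, 0]], [[0, 0, -15], [0, 0, 0]]]}}

```text
time_s: 39.02
tcp_pos: [0.5681, 0.0169, 0.3481]
eef_rot: [-180.0, 0.2, -153.2]
contact_force: [-0.4, -0.4, -0.5]
gripper_width: 0.0005
gripper_force: 0.0
```

Run:
```python
from h import *
cap("side");cap("top")
for l,z in(("can_center",.124),("crank_hub",.181),("weight_center",.188),("bottle_center",.079),("jar_center",.045),("wrench",.004),("roll",0)):
  for n in("side","top"):
    print(l,n,[(round(q["score"],2),atz(n,q["location"][::-1],z)[:2].round(3)) for q in pinpoint(l,n)[:2]])
```

```text
can_center side [(0.71, array([0.441, 0.344]))]
can_center top [(0.59, array([0.441, 0.363]))]
crank_hub side [(0.73, array([0.565, 0.015])), (0.7, array([ 0.252, -0.407]))]
crank_hub top [(0.67, array([ 0.239, -0.302])), (0.59, array([0.562, 0.017]))]
weight_center side [(0.98, array([ 0.509, -0.008])), (0.89, array([ 0.229, -0.369]))]
weight_center top [(0.96, array([ 0.213, -0.252])), (0.62, array([0.436, 0.35 ]))]
bottle_center side [(0.67, array([0.559, 0.314])), (0.32, array([ 0.433, -0.272]))]
bottle_center top []
jar_center side []
jar_center top [(0.85, array([ 0.57 , -0.103])), (0.38, array([0.445, 0.38 ]))]
wrench side [(0.95, array([ 0.613, -0.377]))]
wrench top [(0.58, array([ 0.621, -0.369]))]
roll side []
roll top []
```

```bash
python3 -c "
from plant import r
print(r.close_job())"
```

```text
the job is handed in; nothing more can be done
None
```

I handed the job in at about 39 s; the judge returned no verdict. By my measurements the can stands in the tray, the crank is seated on the screw and left there, and the jaw is about 3 mm into the rubber. A touch on the hub put it within 0.2 mm of where a seated crank should be.

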